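# Roll the sample vial onto the reader's line

## Task

On the white reading board, roll the lying sample vial sideways by pushing its top with a fingertip, until it rests still, lengthwise and centred on the black line, then move the hand clear. The vial must turn over as it rolls (not be dragged); do not pinch it, lift it or press hard on the glass, and leave the amber bottle, the slide box and the beaker where they are.

Things in the scene. Friction and masses are not known exactly. Their poses are not given: they have to be found in the camera images.
- vial: lying closed glass vial, a plain cylinder 30 mm in diameter, 100 mm long, about 90 g; grey cap as wide as the body at its +x end. Origin at its centre, x along its axis; starts with z up, y and z turn as it rolls. Starts 55 to 80 mm to either side of the line, parallel within 3 degrees. Rolls easily, stays put once at rest; a fingertip lightly pressed on top rolls it half as far as the tip moves
- line_mid (a point): middle of the black line (180 x 14 mm, painted flat) on top of the fixed white board (270 x 270 mm, 10 mm thick, centred 15 mm from here along +x). x runs along the line, y across it, z up; the height here is the board's top. A fixed grey reader block (35 mm in x, 90 mm in y, 34 mm high) stands on the board across the line's far end, its near face 109 mm from here along +x
- bottle: bystander: small upright amber bottle with white cap, 30 mm in diameter, 55 mm high, standing on the board on the other side of the line from the vial, its axis 55 to 80 mm from the line; origin at the centre of its underside
- slidebox: bystander: closed grey and white microscope-slide box, 92 x 62 mm, 34 mm high, on the bench beside the board's +y edge; origin at the centre of its underside, x along its length
- beaker: bystander: empty glass beaker, 60 mm wide at the rim, 65 mm high, on the bench beside the board's -y edge; origin at the centre of its underside
Not all that is in view belongs to the job. What is shaped like the vial but turquoise is not meant.

How it is judged:
By the outcome, as a careful person would: the job done as asked, in the order asked, and still so for the second after the job is handed in, with the robot touching nothing.
It also fails if it takes over 54 s, if anything falls off the work surface, if the arm or the gripper's body presses on something with over 40 N, if the wrist force passes 120 N, or if a joint passes its speed limit or range.

## Robot

A 6-joint arm with a two-finger parallel gripper is mounted at the origin on the work surface. World frame = base frame: x ahead of the robot, y to its left, z up, the work surface at z = 0. Lengths are in m, angles in degrees, forces in N, time in s.
With the tool pointing down it reaches from about 0.275 to 0.975 m from the base axis. Payload 8.4 kg.
Tool frame: the origin (TCP) lies midway between the tips of the shut fingers; the grasp point (between the pads) lies 19 mm behind it (manip.grasp_offset is the y of the grasp point in the tool frame, in m); y points along the fingers, x is the direction in which the jaws open and shut, and the axes are right-handed (so a half turn about y gives the same grasp; the last joint's range is limited). The gripper opens to 92 mm and grips with 3 to 60 N. Pads are 20 mm wide; open, the fingers measure 128 mm over their backs; the gripper's body (75 mm by 189 mm) begins 69 mm behind the grasp point.
Start: joints at [74.633, 20.225, 93.587, -0, 66.188, -0.138], TCP at [0.164, 0.603, 0.215] pointing down, gripper open.
Joint ranges: [-150.9, 150.9], [-52.94, 120.26], [3.33, 152.33], [-74.26, 254.26], [0, 154.13], [-172.89, 172.89]. Speed limits (degrees/s): [127.2, 127.2, 159.86, 180, 180, 180].

## Interface

Orientations are given as [roll, pitch, yaw] about the fixed x, y, z axes, in that order (R = Rz(yaw) Ry(pitch) Rx(roll)).
In Python, from rig import manip, optics, order gives the robot as it stands.
- The arm moves only by the shell command python3 -m jog 'ROWS' [OPENING] [FORCE]. ROWS is JSON, a list of rows, each an object of numbers: "x", "y", "z": the shift along the tool's x, y, z in cm; "yaw": the turn about the tool's y in rad. In form: [{"x": .., "y": .., "z": .., "yaw": ..}, ...]. A call has 1 to 20 rows; each row shifts and turns the pose as measured when the row begins, along the tool's axes as they then stand; what a row does not reach is not made up. A row lasts 1/10 s, in which the tool goes at most 50 mm and 8.59 degrees, less where a joint would pass 70% of its speed; a pose out of reach is approached as far as the arm can. A call with a gripper value outside its range is refused whole. OPENING is the finger opening in cm, from 0 to 9.19, set as the call begins (- or left out, the last holds). The fingers move at their own pace and stop on an object; FORCE is the grip in N (left out, the last holds). Time passes only in rows, so rows that do not move let the fingers close. It gives the time, the measured TCP pose, the force and the opening at its end, in the units of the state.
- manip.read_state(): the state, without advancing time (a new reading comes with each control period).
- optics.capture(name): name is "side" or "top"; returns a dict with "image" (400x640x3 uint8, blue, green, red), "range_z" (400x640 float32, m along the optical axis (not along the pixel's ray), 0 where there is no reading), "K" (3x3 intrinsics, pixels), "origin" and "attitude" of the camera in the world. Camera axes: x right, y up, looking along -z (the intrinsics and any distortion apply to the point x, -y, -z); pixel columns grow to the right and rows downward; lengths in m; the calibration is good to about 2 mm. A picture is of the moment at which its call begins.
- order.job_done(): hands the job in, once; it reports no verdict.
The state is a dict: "time": time; "qpos": joint angles; "joint_velocities": joint speeds; "tau": joint torques, N m; "tool_pos": TCP position; "tool_rot": TCP orientation; "ft_force": force on the tool from outside, world axes, zero at the start; "torque": the same for the moment, N m; "width": finger opening in m.
Only numpy, scipy, OpenCV 4.12 (cv2) and the standard library are available. Lean on these libraries where they do the work, as an engineer would, in place of code of your own. Each camera call takes 0.05 s, during which the arm holds its last target.

## Working session

There is one attempt and no reset: what is moved stays moved. The work goes in short steps, Python scripts to look and compute and a shell command to move; the robot and the scene stay as the last step left them, time stands still between calls to the robot, and variables do not carry over. Pictures are saved under pics/ and viewed, and the job is handed in when it is done.

```bash
ls; mkdir -p pics
cat > h.py <<'E'
import numpy as np, cv2
from rig import manip, optics, order
def px2pt(c,u,v,z):
    K=np.array(c["K"]);R=np.array(c["attitude"],float);o=np.array(c["origin"])
    if R.shape!=(3,3):
        from scipy.spatial.transform import Rotation as Ro
        R=Ro.from_euler('xyz',R,degrees=True).as_matrix()
    d=np.array([(u-K[0,2])/K[0,0],-(v-K[1,2])/K[1,1],-1.])
    w=R@d; return o+w*(z-o[2])/w[2]
E
python3 - <<'E'
from h import *
print(manip.read_state(), manip.grasp_offset)
for n in("top","side"):
    c=optics.capture(n); cv2.imwrite(f"pics/{n}0.png",c["image"]); print(n,c["K"],c["origin"],c["attitude"],[k for k in c])
E
```

```text
pics
{'time': 0.0, 'qpos': array([ 7.46324206e+01,  2.02633827e+01,  9.36276372e+01, -8.20773893e-04,
        6.61873915e+01, -1.37927365e-01]), 'joint_velocities': array([ 0.01697701, -0.02611693, -0.03348194,  0.05529128, -0.01208066,
        0.01323506]), 'tau': array([-5.92689721e-04, -5.93843150e+01, -3.34211504e+01,  6.97469688e-02,
        2.33432424e-02, -1.56521523e-04]), 'tool_pos': array([0.16406162, 0.60258345, 0.21386467]), 'tool_rot': array([-9.00005617e+01,  7.84129850e-02,  7.47706795e+01]), 'ft_force': array([ 0.84541247, -0.62662979, -0.14567239]), 'torque': array([ 0.02574879, -0.00242363,  0.00907385]), 'width': 0.0915480814200624} -0.0187
top [[376.08039337   0.         322.14084961]
 [  0.         376.08039337 199.75521199]
 [  0.           0.           1.        ]] [ 0.51256097 -0.00198007  0.96563036] [  4.90286192   1.37839727 -88.91084707] ['image', 'range_z', 'K', 'origin', 'attitude']
side [[367.9741192    0.         314.85869695]
 [  0.         367.9741192  197.96231814]
 [  0.           0.           1.        ]] [0.1686344  0.40177205 0.61309141] [ 4.62455131e+01 -1.03327401e-02 -1.33451482e+02] ['image', 'range_z', 'K', 'origin', 'attitude']
```

View pics/top0.png

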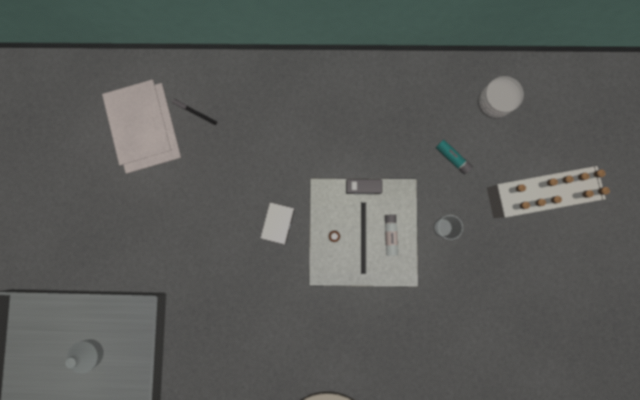

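View pics/side0.png

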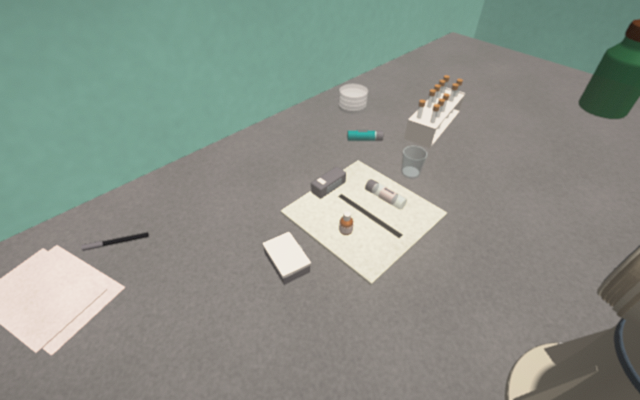

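The top view shows the board around (363,232), the line at (363,238), the vial lying at (392,235) with its cap up (+x), the bottle at (334,236), the beaker at (449,228) and the slide box at (278,223). The turquoise decoy is at (452,155). The side view agrees with this. Next I'll measure.

Run:
```python
from h import *
c=optics.capture("top"); im=c["image"]
crop=im[165:300,295:480]; cv2.imwrite("pics/crop0.png",cv2.resize(crop,None,fx=4.3,fy=4.3,interpolation=cv2.INTER_CUBIC))
s=optics.capture("side"); cv2.imwrite("pics/crops0.png",cv2.resize(s["image"][140:290,260:460],None,fx=4,fy=4,interpolation=cv2.INTER_CUBIC))
g=cv2.cvtColor(im,cv2.COLOR_BGR2GRAY)
# line
for n,cc in (("top",c),("side",s)):
    gg=cv2.cvtColor(cc["image"],cv2.COLOR_BGR2GRAY)
    m=(gg<90).astype(np.uint8)
    k,l,st,ce=cv2.connectedComponentsWithStats(m)
    for i in range(1,k):
        if 80<st[i,4]<1500:
            r=cv2.minAreaRect(np.argwhere(l==i)[:,::-1].astype(np.float32)); p=px2pt(cc,*r[0],.01)
            print(n,st[i],ce[i],r,p)
# depth profile across the vial
z=c["range_z"]
print(np.round(z[228:248:3,380:404],3))
```

```text
top [361 203   5  70 299] [362.6722408  237.62541806] ((363.0, 237.5), (69.0, 4.0), 90.0) [ 0.50030107 -0.08234064  0.01      ]
top [446 217  16  22 210] [454.05714286 227.25238095] ((453.5, 227.5), (21.0, 15.0), 90.0) [ 0.5297114  -0.30904495  0.01      ]
top [  0 294  10 106 644] [  3.0947205  333.76397516] ((4.5, 346.5), (105.0, 9.0), 90.0) [0.20973024 0.81551294 0.01      ]
top [ 87 340  16  24 128] [ 97.046875 348.71875 ] ((96.66216278076172, 349.4729919433594), (25.079872131347656, 10.167515754699707), 66.50143432617188) [0.20866111 0.57962806 0.01      ]
side [340 195  61  42 155] [370.76774194 215.98064516] ((370.0186462402344, 215.47265625), (71.54568481445312, 2.4807798862457275), 34.215702056884766) [ 0.49870559 -0.08262395  0.01      ]
side [102 233  47  13 235] [124.73617021 238.93191489] ((124.88462829589844, 238.92308044433594), (4.902903079986572, 47.26398849487305), 78.69007110595703) [0.81185954 0.34777249 0.01      ]
side [598 246  42  47 112] [614.53571429 270.92857143] ((617.1915893554688, 267.83380126953125), (3.5053672790527344, 61.61980056762695), 41.710762023
[... 581 characters left out ...]
.922 0.919 0.921 0.919 0.914
  0.92  0.913 0.918 0.916 0.92  0.926 0.945 0.945 0.946 0.944 0.947 0.945]
 [0.946 0.949 0.947 0.947 0.946 0.931 0.925 0.922 0.92  0.917 0.919 0.915
  0.917 0.915 0.917 0.92  0.92  0.921 0.946 0.945 0.942 0.945 0.944 0.944]
 [0.944 0.947 0.947 0.944 0.945 0.942 0.926 0.924 0.919 0.916 0.916 0.916
  0.914 0.915 0.916 0.914 0.919 0.922 0.945 0.943 0.947 0.945 0.945 0.944]
 [0.945 0.944 0.944 0.942 0.947 0.943 0.926 0.918 0.919 0.921 0.916 0.916
  0.914 0.913 0.918 0.914 0.917 0.92  0.947 0.942 0.944 0.947 0.942 0.943]
 [0.943 0.944 0.945 0.946 0.941 0.947 0.929 0.924 0.921 0.921 0.918 0.915
  0.915 0.914 0.915 0.915 0.919 0.919 0.944 0.944 0.943 0.94  0.944 0.945]]
```

Run:
```python
from h import *
c=optics.capture("top"); g=cv2.cvtColor(c["image"],cv2.COLOR_BGR2GRAY)
print(g[205:270:4,352:374]); print(g[208:262:3,380:404])
```

```text
[[155 153 155 157 159 161 161 154 129  86  53  49  59  90 128 153 160 159
  159 160 160 160]
 [164 161 159 157 157 161 163 157 132  87  55  50  60  90 127 154 160 160
  159 161 162 162]
 [160 160 160 161 160 158 157 152 128  84  54  52  60  90 127 151 159 160
  162 161 158 158]
 [162 162 160 159 161 162 161 153 128  85  55  52  62  89 126 150 158 160
  161 162 160 158]
 [161 161 160 159 159 159 161 155 129  86  56  53  60  89 125 149 157 158
  161 161 160 158]
 [159 158 158 158 159 159 160 154 128  86  56  52  61  90 127 150 159 159
  159 160 159 158]
 [157 158 161 161 162 162 161 157 133  89  56  52  62  90 127 151 158 158
  156 157 157 157]
 [159 160 159 159 160 160 160 153 130  87  58  53  61  90 126 150 160 160
  160 160 159 159]
 [160 160 161 161 161 160 160 152 127  86  57  53  63  91 127 153 162 163
  162 161 161 162]
 [158 159 160 161 162 162 160 154 129  87  57  54  64  91 128 153 162 162
  160 160 161 161]
 [160 160 159 159 159 161 160 153 128  87  57  54  62  91 128 153 162 163
  162 160 158 158]
 [158 156 160 161 160 159 158 150 127  84  57  52  63  90 127 152 162 163
  1
[... 1600 characters left out ...]
59 160 158 145 121 107 116 131 140 136 121 115 129 146 148 140 138
  145 154 157 158 159 158]
 [158 157 157 156 147 126 110 117 130 142 147 148 147 148 152 149 142 139
  147 156 159 160 158 156]
 [159 158 157 158 155 143 128 131 139 146 152 156 159 158 156 150 147 146
  151 156 158 158 158 157]
 [157 157 156 155 153 144 131 129 137 144 149 155 158 159 155 151 144 142
  145 153 159 160 160 160]
 [158 159 159 158 155 144 132 130 138 144 149 155 157 157 155 150 144 142
  146 152 156 157 159 159]
 [155 156 157 156 156 154 153 151 152 154 156 157 157 156 156 156 155 153
  152 152 152 153 155 157]
 [158 157 158 157 158 159 159 158 158 157 157 156 156 157 159 158 157 156
  157 156 156 155 155 158]]
```

```bash
cat >> h.py <<'E'
def line_pose(c):
    g=cv2.cvtColor(c["image"],cv2.COLOR_BGR2GRAY).astype(float)
    P=[]
    for v in range(208,268,3):
        w=np.clip(140-g[v,355:371],0,None); P.append(px2pt(c,(w*np.arange(355,371)).sum()/w.sum(),v,.01))
    P=np.array(P); vx,vy,x0,y0=cv2.fitLine(P[:,:2].astype(np.float32),cv2.DIST_L2,0,.001,.001).ravel()
    if vx<0: vx,vy=-vx,-vy
    col=g[195:280,361:365].mean(1); a=np.where(col<105)[0]+195
    e=[a[0]-.5,a[-1]+.5]
    ps=[px2pt(c,362.7,q,.01) for q in e]
    x=(ps[0][0]+ps[1][0])/2; mid=np.array([x,y0+(x-x0)*vy/vx,.01])
    return mid,np.degrees(np.arctan2(vy,vx)),abs(ps[0][0]-ps[1][0])
def cloud(c):
    K=c["K"];z=c["range_z"];v,u=np.mgrid[:400,:640]
    from scipy.spatial.transform import Rotation as Ro
    R=Ro.from_euler('xyz',c["attitude"],degrees=True).as_matrix()
    p=np.stack([(u-K[0,2])/K[0,0]*z,-(v-K[1,2])/K[1,1]*z,-z],-1)
    return p@R.T+c["origin"]
def silhouette(c,rows,cols,step=30):
    "edges of vial per row by grey gradient -> points on z=.025 plane"
E
python3 - <<'E'
from h import *
c=optics.capture("top"); print(line_pose(c))
W=cloud(c); ok=c["range_z"]>0
b=ok.copy(); 
m=np.zeros_like(ok); m[245:280,315:355]=1; print("board z near",np.median(W[m&ok][:,2]), "right",np.median(W[250:280,400:412][ok[250:280,400:412]][:,2]))
def blob(r0,r1,c0,c1,zlo):
    mm=np.zeros_like(ok); mm[r0:r1,c0:c1]=1
    mm&=ok&(W[...,2]>zlo)
    k,l,st,ce=cv2.connectedComponentsWithStats(mm.astype(np.uint8)); i=1+st[1:,4].argmax(); return l==i
for n,a in dict(vial=(205,265,376,408,.022),bottle=(222,252,322,348,.03),slide=(195,250,255,300,.02),beaker=(205,250,425,470,.02),reader=(170,200,335,395,.03)).items():
    q=blob(*a); P=W[q]; px=np.argwhere(q)[:,::-1].astype(np.float32)
    r=cv2.minAreaRect(P[:,:2].astype(np.float32)); print(n,len(P),"mean",P.mean(0).round(4),"max z",np.percentile(P[:,2],95).round(4),"rect",np.round(r[0],4),np.round(r[1],4),r[2], "img",cv2.minAreaRect(px))
    if n=="vial":
        vx,vy,x0,y0=cv2.fitLine(P[:,:2].astype(np.float32),cv2.DIST_L2,0,.001,.001).ravel(); print(np.degrees(np.arctan2(vy,vx)))
E
```

```text
(array([ 0.4997448, -0.0822894,  0.01     ]), np.float32(0.5293603), np.float64(0.1782132718077068))
board z near 0.011171610025938972 right 0.011047402361703484
vial 499 mean [ 0.51   -0.1485  0.0377] max z 0.0429 rect [ 0.5104 -0.1497] [0.0985 0.0296] 2.933445930480957 img ((391.0268249511719, 234.0896759033203), (40.41281509399414, 12.305476188659668), 87.39744567871094)
2.351594
bottle 124 mean [ 0.5043 -0.0092  0.0508] max z 0.0674 rect [ 0.5042 -0.0089] [0.0269 0.0294] 0.7359005808830261 img ((334.0, 235.5), (11.0, 12.0), 90.0)
slide 935 mean [0.5333 0.1319 0.035 ] max z 0.0378 rect [0.533  0.1313] [0.0661 0.0918] 77.03710174560547 img ((277.9117736816406, 222.8529510498047), (26.436382293701172, 37.107948303222656), 14.03624439239502)
beaker 344 mean [ 0.5304 -0.2893  0.05  ] max z 0.0676 rect [ 0.5299 -0.2839] [0.057  0.0578] 2.8747220039367676 img ((449.0, 227.0), (28.0, 24.0), 0.0)
reader 542 mean [ 0.6271 -0.081   0.0445] max z 0.048 rect [ 0.6273 -0.0809] [0.0347 0.0889] 0.8944097757339478 img ((364.0, 186.0), (14.0, 36.0), 90.0)
```

View pics/crop0.png

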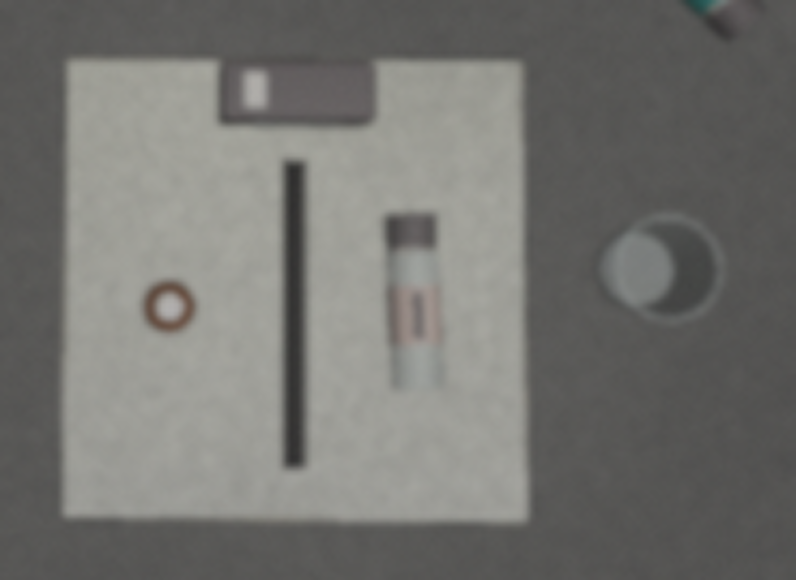

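View pics/crops0.png

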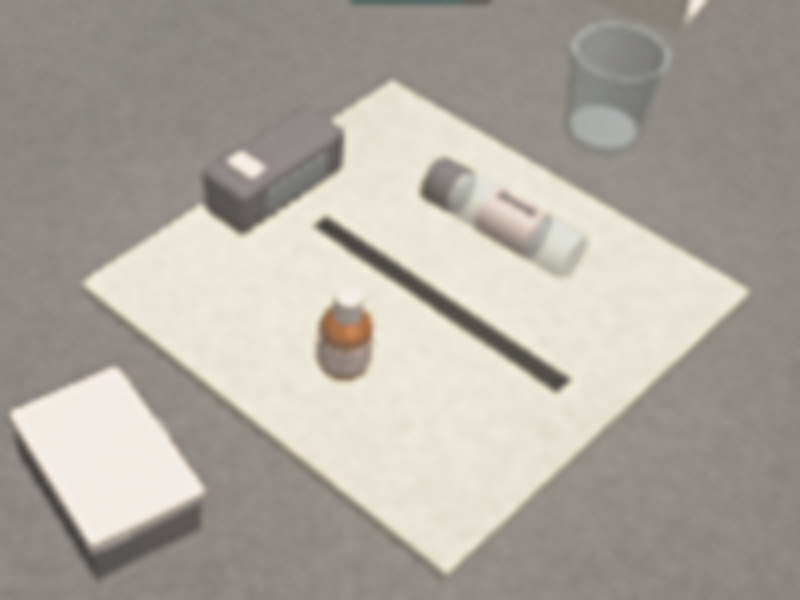

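The crops show the line upright at crop (294,313) and the vial at (412,300), tilted about 2°. The vial is roughly 67 mm off the line on the −y side, and the space above it is clear. I'll check the grey panel near the hand, then start moving.

```bash
python3 - <<'E'
from h import *
c=optics.capture("top");W=cloud(c)
for p in((60,320),(140,310),(85,355),(20,380),(330,398),(140,390)): print(p,W[p[1],p[0]].round(3))
E
python3 -m jog '[{"yaw":-0.14},{"yaw":-0.14},{"yaw":0}]' 0 10
```

```text
(60, 320) [0.277 0.682 0.005]
(140, 310) [0.307 0.478 0.006]
(85, 355) [0.211 0.577 0.058]
(20, 380) [0.128 0.772 0.006]
(330, 398) [ 0.111 -0.006  0.014]
(140, 390) [0.113 0.465 0.007]invalid input at $[0]: expected keys x, y, z, yaw
```

```bash
python3 -m jog '[{"x":0,"y":0,"z":0,"yaw":-0.14},{"x":0,"y":0,"z":0,"yaw":-0.14},{"x":0,"y":0,"z":0,"yaw":0}]' 0 10
```

```text
time: 0.65
tool_pos: [0.1641, 0.6028, 0.2143]
tool_rot: [-90.0, 0.0, 91.3]
ft_force: [0.1, 0.6, 0.3]
width: 0.07
```

```bash
python3 -m jog '[{"x":-4,"y":0,"z":-2,"yaw":0},{"x":-4,"y":0,"z":-2,"yaw":0},{"x":-4,"y":0,"z":-2,"yaw":0},{"x":-4,"y":0,"z":-2,"yaw":0},{"x":-4,"y":0,"z":-2,"yaw":0},{"x":-4,"y":0,"z":-2,"yaw":0},{"x":-4,"y":0,"z":-2,"yaw":0},{"x":-4,"y":0,"z":-2,"yaw":0},{"x":-4,"y":0,"z":-2,"yaw":0},{"x":-4,"y":0,"z":-2,"yaw":0},{"x":-4,"y":0,"z":-2,"yaw":0},{"x":-4,"y":0,"z":-2,"yaw":0},{"x":-4,"y":0,"z":-2,"yaw":0},{"x":-4,"y":0,"z":-2,"yaw":0},{"x":-4,"y":0,"z":-2,"yaw":0},{"x":-4,"y":0,"z":-2,"yaw":0},{"x":0,"y":0,"z":0,"yaw":0}]'
```

```text
time: 2.35
tool_pos: [0.4898, -0.0636, 0.216]
tool_rot: [-90.7, -0.3, 87.1]
ft_force: [0.1, 0.3, 0.1]
width: 0.0004
```

```bash
python3 -m jog '[{"x":-4,"y":0,"z":-1,"yaw":-0.05},{"x":-4,"y":0,"z":-1,"yaw":-0.04},{"x":-1.4,"y":4,"z":0,"yaw":0},{"x":0,"y":4,"z":0,"yaw":0},{"x":0,"y":4,"z":0,"yaw":0},{"x":0,"y":0,"z":0,"yaw":0},{"x":0,"y":0,"z":0,"yaw":0}]'
python3 - <<'E'
from h import *
c=optics.capture("top"); cv2.imwrite("pics/t1.png",cv2.resize(c["image"][150:300,295:480],None,fx=4.3,fy=4,interpolation=cv2.INTER_CUBIC))
s=optics.capture("side"); cv2.imwrite("pics/s1.png",cv2.resize(s["image"][90:290,260:460],None,fx=4,fy=3,interpolation=cv2.INTER_CUBIC))
print(manip.read_state())
E
```

```text
time: 3.05
tool_pos: [0.512, -0.16, 0.095]
tool_rot: [-91.0, -0.3, 90.9]
ft_force: [0.9, -0.8, 0.7]
width: 0.0002
{'time': 3.15, 'qpos': array([ -17.8821611 ,   20.52315757,  110.89576415,    0.75035826,
         47.67617371, -109.32442562]), 'joint_velocities': array([-0.20999008, -0.90318748, -0.65090094, -0.0574209 , -0.3759563 ,
       -0.72594915]), 'tau': array([-7.42429378e-02, -5.08698106e+01, -2.54348606e+01,  1.57052680e-02,
       -3.87634279e-02,  9.07297502e-02]), 'tool_pos': array([ 0.51242448, -0.1600998 ,  0.09582932]), 'tool_rot': array([-91.0378085 ,  -0.23235708,  90.94351479]), 'ft_force': array([-0.15222468,  0.72074764, -0.87437243]), 'torque': array([0.00670222, 0.01152257, 0.01044868]), 'width': 0.0007932887903622351}
```

View pics/t1.png

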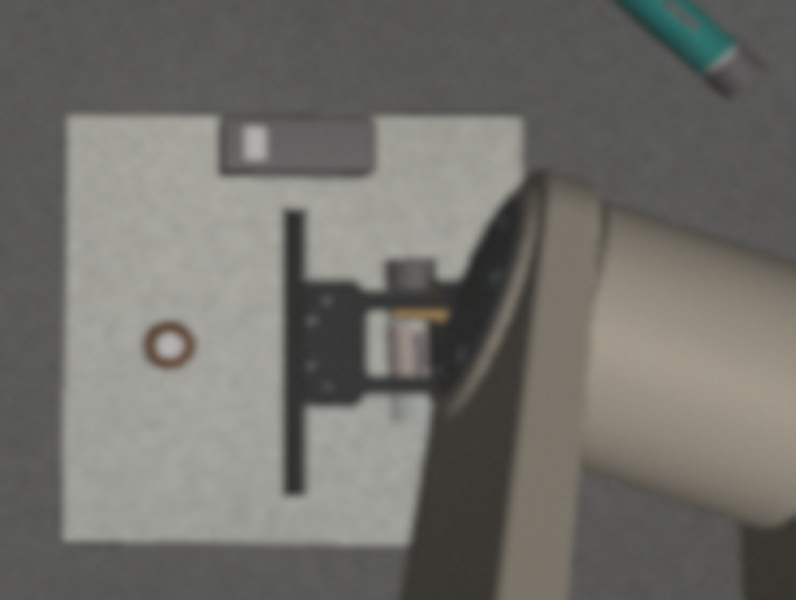

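View pics/s1.png

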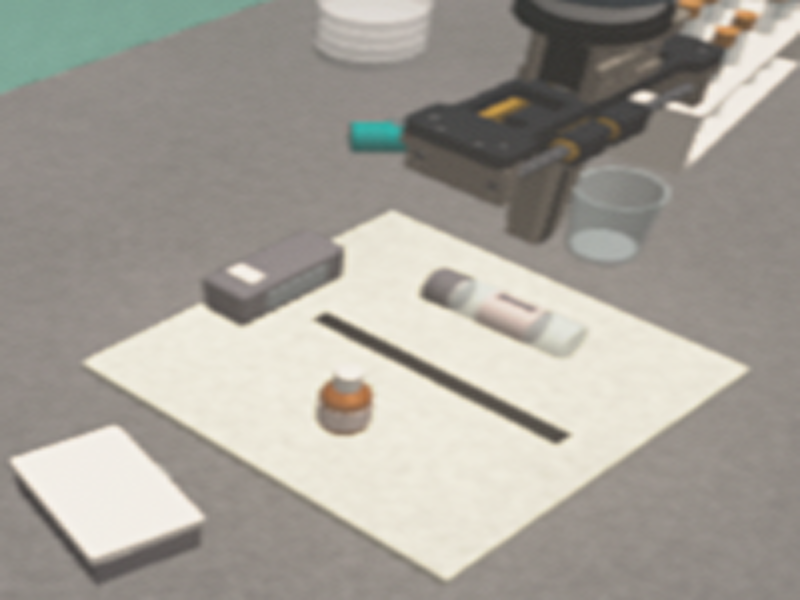

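The top view shows the hand over the vial's right side (crop 440,330). The side view shows the tip clear above and behind the vial (crop 540,220) and nothing disturbed. I'll descend now.

```bash
python3 -m jog '[{"x":0,"y":2.5,"z":0.2,"yaw":0},{"x":0,"y":2.3,"z":0,"yaw":0},{"x":0,"y":0,"z":0,"yaw":0},{"x":0,"y":0,"z":0,"yaw":0}]'; python3 -m jog '[{"x":0,"y":0,"z":0,"yaw":0},{"x":0,"y":0,"z":0,"yaw":0}]'
```

```text
time: 3.55
tool_pos: [0.5175, -0.1606, 0.0556]
tool_rot: [-91.8, 0.0, 90.9]
ft_force: [0.1, 0.1, -1.2]
width: 0.0002
time: 3.75
tool_pos: [0.5194, -0.1609, 0.0589]
tool_rot: [-92.0, 0.1, 90.9]
ft_force: [0.3, 0.6, -0.9]
width: 0.0003
```

```bash
python3 -m jog '[{"x":0,"y":0,"z":0,"yaw":0}]';python3 -m jog '[{"x":0,"y":0,"z":0,"yaw":0}]'; python3 -m jog '[{"x":0,"y":0.3,"z":0,"yaw":0}]'
python3 - <<'E'
from h import *
for i in range(3):
    s=optics.capture("side"); q=manip.read_state(); print(q["tool_pos"].round(4),q["tool_rot"].round(2),q["joint_velocities"].round(1),q["ft_force"].round(1))
E
```

```text
time: 3.85
tool_pos: [0.52, -0.1611, 0.06]
tool_rot: [-92.1, 0.1, 90.9]
ft_force: [-0.3, -0.2, -0.0]
width: 0.0005
time: 3.95
tool_pos: [0.5204, -0.1612, 0.0606]
tool_rot: [-92.1, 0.1, 90.9]
ft_force: [-0.5, 0.1, -0.0]
width: 0.0005
time: 4.05
tool_pos: [0.5209, -0.1614, 0.0581]
tool_rot: [-92.2, 0.1, 90.9]
ft_force: [-0.1, 0.7, 0.0]
width: 0.0007
[ 0.5205 -0.1613  0.0575] [-92.16   0.13  90.88] [-0.1  0.3  0.3 -0.1  0.5 -0.1] [-0.2  0.7 -0.5]
[ 0.5203 -0.1612  0.0574] [-92.13   0.12  90.89] [ 0.1  0.   0.  -0.   0.4 -0. ] [ 0.3  0.5 -0.4]
[ 0.5202 -0.1612  0.0573] [-92.12   0.12  90.88] [ 0.1 -0.1 -0.1  0.1  0.3  0. ] [-0.3 -0.2  0.3]
```

```bash
python3 -m jog '[{"x":0,"y":0.4,"z":0,"yaw":0},{"x":0,"y":0.4,"z":0,"yaw":0},{"x":0,"y":0.3,"z":0,"yaw":0},{"x":0,"y":0,"z":0,"yaw":0},{"x":0,"y":0,"z":0,"yaw":0}]'; python3 -m jog '[{"x":0,"y":0,"z":0,"yaw":0}]'
```

```text
time: 4.7
tool_pos: [0.52, -0.161, 0.0445]
tool_rot: [-92.0, 0.1, 90.9]
ft_force: [-0.1, 0.9, 0.6]
width: 0.0005
time: 4.8
tool_pos: [0.52, -0.161, 0.0444]
tool_rot: [-92.0, 0.1, 90.9]
ft_force: [0.2, -0.2, -0.1]
width: 0.0007
```

```bash
for i in 1 2 3; do :; done; python3 -m jog '[{"x":0,"y":0.15,"z":0,"yaw":0},{"x":0,"y":0,"z":0,"yaw":0}]'; python3 -m jog '[{"x":0,"y":0.1,"z":0,"yaw":0}]'; python3 -m jog '[{"x":0,"y":0.1,"z":0,"yaw":0}]'
```

```text
time: 5.0
tool_pos: [0.5202, -0.161, 0.043]
tool_rot: [-92.0, 0.1, 90.9]
ft_force: [0.1, 0.6, 0.3]
width: 0.0004
time: 5.1
tool_pos: [0.5204, -0.1611, 0.0421]
tool_rot: [-92.1, 0.1, 90.9]
ft_force: [0.8, -0.2, 0.5]
width: 0.0006
time: 5.2
tool_pos: [0.5205, -0.1611, 0.0411]
tool_rot: [-92.1, 0.1, 90.9]
ft_force: [0.5, -0.5, 0.4]
width: 0.0006
```

```bash
python3 -m jog '[{"x":0,"y":0.05,"z":0,"yaw":0}]'; python3 -m jog '[{"x":0,"y":0.05,"z":0,"yaw":0}]';python3 - <<'E'
from h import *
s=optics.capture("side"); cv2.imwrite("pics/s2.png",cv2.resize(s["image"][120:245,310:460],None,fx=5,fy=4.8,interpolation=cv2.INTER_CUBIC))
q=manip.read_state(); print(q["tool_pos"].round(4),q["ft_force"].round(1))
E
```

```text
time: 5.3
tool_pos: [0.5205, -0.1611, 0.0405]
tool_rot: [-92.1, 0.1, 90.9]
ft_force: [-0.5, -0.1, -0.1]
width: 0.0007
time: 5.4
tool_pos: [0.5205, -0.1611, 0.04]
tool_rot: [-92.1, 0.1, 90.9]
ft_force: [-0.0, -0.2, -0.0]
width: 0.0004
[ 0.5205 -0.1611  0.0399] [-1.3  0.2  0.4]
```

View pics/s2.png

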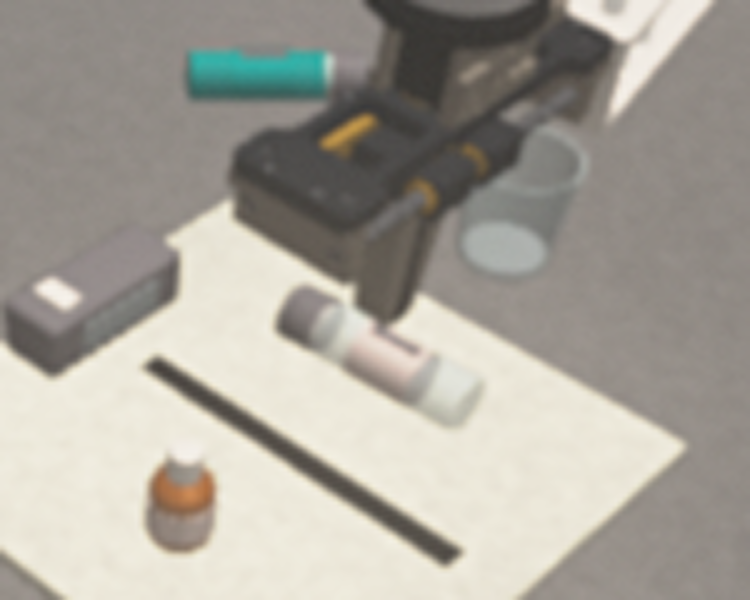

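The side view shows the fingertip corner (385,310) right at the vial's back top edge, with no contact force yet. I'll go down slightly more.

```bash
python3 -m jog '[{"x":0,"y":0.05,"z":0,"yaw":0}]'; python3 -m jog '[{"x":0,"y":0.04,"z":0,"yaw":0}]';python3 - <<'E'
from h import *
F=[]
for i in range(3):
    s=optics.capture("side"); q=manip.read_state(); F.append(q["ft_force"])
print(q["tool_pos"].round(4),np.mean(F,0).round(2))
E
```

```text
time: 5.55
tool_pos: [0.5205, -0.1611, 0.0394]
tool_rot: [-92.1, 0.1, 90.9]
ft_force: [-0.3, 0.7, 1.6]
width: 0.0006
time: 5.65
tool_pos: [0.5206, -0.1612, 0.0392]
tool_rot: [-92.1, 0.1, 90.9]
ft_force: [-1.3, -0.6, 4.9]
width: 0.0003
[ 0.5206 -0.1612  0.0392] [-0.85 -0.81  3.82]
```

```bash
python3 -m jog '[{"x":0.2,"y":0.03,"z":0,"yaw":0},{"x":0.3,"y":0.03,"z":0,"yaw":0}]'; python3 -m jog '[{"x":0.4,"y":0.03,"z":0,"yaw":0},{"x":0.4,"y":0.03,"z":0,"yaw":0}]'
```

```text
time: 6.0
tool_pos: [0.5206, -0.1569, 0.0395]
tool_rot: [-92.1, 0.2, 90.9]
ft_force: [-3.9, -2.5, 15.1]
width: 0.0001
time: 6.2
tool_pos: [0.5201, -0.1492, 0.0402]
tool_rot: [-92.0, 0.2, 90.9]
ft_force: [-4.3, -1.1, 10.2]
width: 0.0008
```

```bash
python3 -m jog '[{"x":0.4,"y":0.0,"z":0,"yaw":0},{"x":0.4,"y":0.01,"z":0,"yaw":0}]'
python3 - <<'E'
from h import *
s=optics.capture("side"); cv2.imwrite("pics/s3.png",cv2.resize(s["image"][120:245,310:460],None,fx=5,fy=4.8,interpolation=cv2.INTER_CUBIC))
q=manip.read_state(); print(q["tool_pos"].round(4),q["ft_force"].round(1))
E
```

```text
time: 6.4
tool_pos: [0.5197, -0.1408, 0.0405]
tool_rot: [-92.0, 0.2, 90.9]
ft_force: [-1.0, -0.3, 1.9]
width: 0.0006
[ 0.5197 -0.1403  0.0405] [-0.5  0.8  4.4]
```

View pics/s3.png

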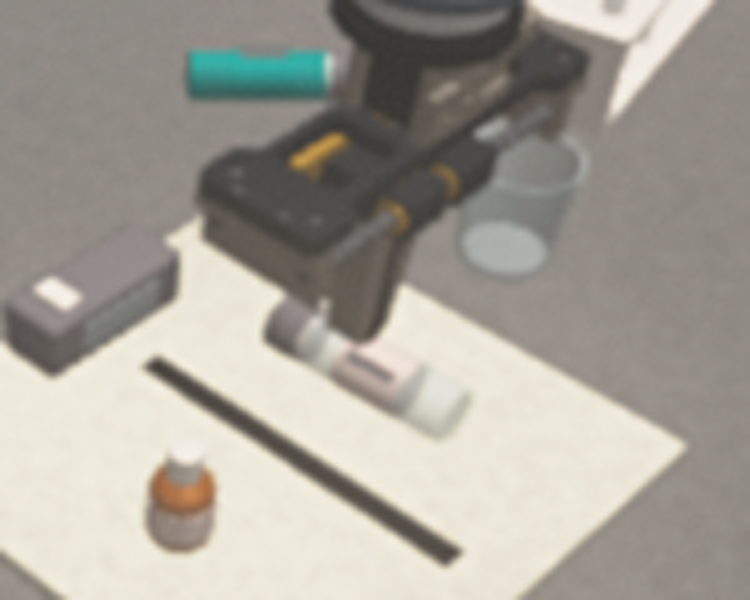

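The side view shows the vial moved about 10 mm towards the line, with the label dash turned forward, so it is rolling. I'll continue.

```bash
python3 -m jog '[{"x":0.4,"y":0.0,"z":0,"yaw":0},{"x":0.4,"y":0.01,"z":0,"yaw":0}]';  python3 -m jog '[{"x":0.4,"y":0.01,"z":0,"yaw":0},{"x":0.4,"y":0.01,"z":0,"yaw":0}]'
```

```text
time: 6.65
tool_pos: [0.5194, -0.1319, 0.0404]
tool_rot: [-92.0, 0.2, 90.9]
ft_force: [-3.0, -0.1, 7.0]
width: 0.0002
time: 6.85
tool_pos: [0.5191, -0.1232, 0.0403]
tool_rot: [-92.0, 0.2, 90.9]
ft_force: [-1.9, 0.6, 6.7]
width: 0.001
```

```bash
python3 -m jog '[{"x":0.4,"y":0.0,"z":0,"yaw":0},{"x":0.25,"y":0.01,"z":0,"yaw":0},{"x":0.1,"y":0.01,"z":0,"yaw":0},{"x":0,"y":0,"z":0,"yaw":0}]';  python3 - <<'E'
from h import *
s=optics.capture("side"); cv2.imwrite("pics/s4.png",cv2.resize(s["image"][120:245,310:460],None,fx=5,fy=4.8,interpolation=cv2.INTER_CUBIC))
q=manip.read_state(); print(q["tool_pos"].round(4),q["ft_force"].round(1))
E
```

```text
time: 7.25
tool_pos: [0.5186, -0.1144, 0.04]
tool_rot: [-91.9, 0.2, 90.9]
ft_force: [-2.1, -0.0, 5.8]
width: 0.0007
[ 0.5186 -0.1144  0.04  ] [-2.1 -0.1  5.4]
```

View pics/s4.png

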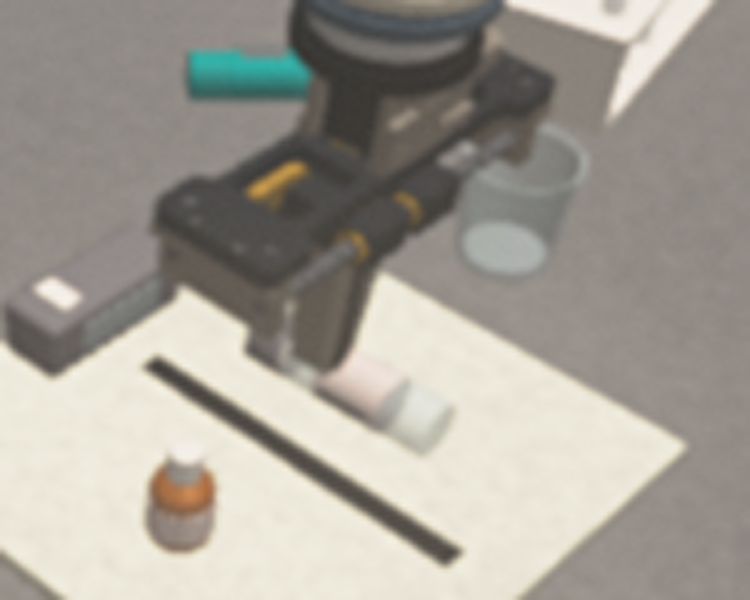

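The vial is now roughly 25 mm along and the tip is well ahead of it. I'll lift, go back and measure.

```bash
python3 -m jog '[{"x":0,"y":-0.1,"z":0,"yaw":0},{"x":0,"y":-0.5,"z":0,"yaw":0},{"x":0,"y":-1,"z":0,"yaw":0},{"x":-2,"y":-1,"z":0,"yaw":0},{"x":-3,"y":0,"z":0,"yaw":0},{"x":-1,"y":0,"z":0,"yaw":0},{"x":0,"y":0,"z":0,"yaw":0}]';  python3 - <<'E'
from h import *
s=optics.capture("side"); cv2.imwrite("pics/s5.png",cv2.resize(s["image"][120:245,310:460],None,fx=5,fy=4.8,interpolation=cv2.INTER_CUBIC))
s=optics.capture("top"); cv2.imwrite("pics/t5.png",cv2.resize(s["image"][195:275,345:425],None,fx=7,fy=7,interpolation=cv2.INTER_CUBIC))
q=manip.read_state(); print(q["tool_pos"].round(4),q["tool_rot"].round(2),q["ft_force"].round(1))
E
```

```text
time: 8.0
tool_pos: [0.5198, -0.1764, 0.0696]
tool_rot: [-92.1, 0.2, 90.9]
ft_force: [-0.0, 1.1, -0.3]
width: 0.0005
[ 0.5194 -0.1752  0.0692] [-92.02   0.18  90.97] [0.  0.6 0.1]
```

View pics/s5.png

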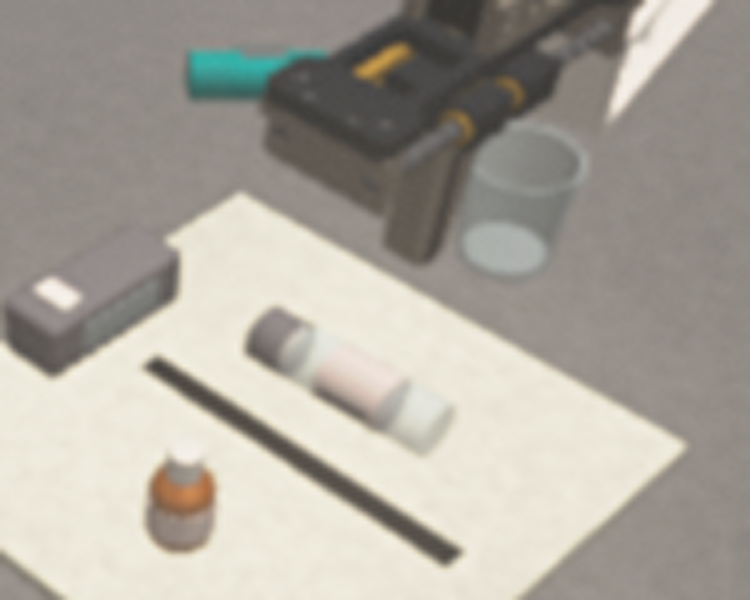

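View pics/t5.png

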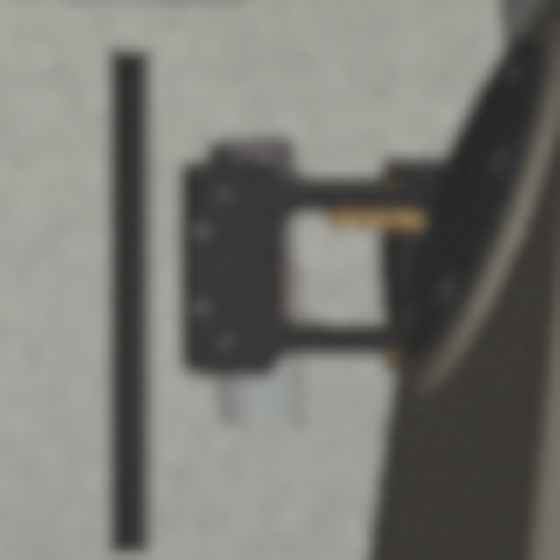

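The side view shows the vial resting free at (350,380), with the line unmoved. The hand blocks the top view. I'll measure with the side camera, using its depth points and a cylinder of known radius.

```bash
cat >> h.py <<'E'
from scipy.optimize import least_squares
def vial_side(c,ylo=-.19,yhi=-.04):
    W=cloud(c); ok=(c["range_z"]>0)&(W[...,0]>.43)&(W[...,0]<.60)&(W[...,1]>ylo)&(W[...,1]<yhi)&(W[...,2]>.02)&(W[...,2]<.046)
    k,l,st,ce=cv2.connectedComponentsWithStats(ok.astype(np.uint8)); P=W[l==1+st[1:,4].argmax()]
    def res(p):
        n=np.array([-np.sin(p[1]),np.cos(p[1])]); d=(P[:,:2]-[.5,p[0]])@n
        return np.hypot(d,P[:,2]-p[2])-.015
    s=least_squares(res,[P[:,1].mean()-.008,0.02,.025],loss="soft_l1",f_scale=.002)
    a=np.array([np.cos(s.x[1]),np.sin(s.x[1])]); t=(P[:,:2]-[.5,s.x[0]])@a
    lo,hi=np.percentile(t,[1,99]); cen=np.array([.5,s.x[0]])+a*(lo+hi)/2
    # line from same camera
    g=cv2.cvtColor(c["image"],cv2.COLOR_BGR2GRAY)
    m=((g<95)).astype(np.uint8); m[:190]=0;m[262:]=0;m[:,:335]=0;m[:,405:]=0
    k,l,st2,ce=cv2.connectedComponentsWithStats(m); i=1+st2[1:,4].argmax()
    q=np.argwhere(l==i); L=np.array([px2pt(c,u,v,.01)[:2] for v,u in q]); f=cv2.fitLine(L.astype(np.float32),cv2.DIST_L2,0,.001,.001).ravel()
    ly=f[3]+(cen[0]-f[2])*f[1]/f[0]
    print("vial cen",cen.round(4),"yaw",np.degrees(s.x[1]).round(2),"z",s.x[2].round(4),"len",round(hi-lo,3),"n",len(P),"rms",np.sqrt(np.mean(res(s.x)**2)).round(4),"| line y",ly.round(4),"yaw",np.degrees(np.arctan(f[1]/f[0])).round(2), "=> to go",(ly-cen[1]).round(4))
E
python3 - <<'E'
from h import *
vial_side(optics.capture("side"))
E
```

```text
vial cen [ 0.5103 -0.1256] yaw 2.72 z 0.0266 len 0.099 n 559 rms 0.0021 | line y -0.0825 yaw 0.53 => to go 0.043
```

```bash
python3 -m jog '[{"x":2,"y":0,"z":0.8,"yaw":0},{"x":2,"y":0,"z":0.8,"yaw":0},{"x":0,"y":0.8,"z":0,"yaw":0},{"x":0,"y":0.8,"z":0,"yaw":0},{"x":0,"y":0.5,"z":0,"yaw":0},{"x":0,"y":0,"z":0,"yaw":0},{"x":0,"y":0,"z":0,"yaw":0},{"x":0,"y":0,"z":0,"yaw":0}]'
```

```text
time: 8.95
tool_pos: [0.5031, -0.1319, 0.0445]
tool_rot: [-91.9, 0.1, 91.1]
ft_force: [1.0, -0.2, -0.2]
width: 0.0003
```

```bash
python3 -m jog '[{"x":-0.3,"y":0.15,"z":0,"yaw":0},{"x":0,"y":0.1,"z":0,"yaw":0},{"x":0,"y":0,"z":0,"yaw":0}]';python3 -m jog '[{"x":0,"y":0.1,"z":0,"yaw":0}]'
```

```text
time: 9.25
tool_pos: [0.5038, -0.1359, 0.0422]
tool_rot: [-92.0, 0.1, 91.1]
ft_force: [-0.6, 0.8, 0.5]
width: 0.0001
time: 9.35
tool_pos: [0.5039, -0.136, 0.0413]
tool_rot: [-92.0, 0.1, 91.1]
ft_force: [0.2, 0.4, 0.2]
width: 0.0004
```

```bash
python3 -m jog '[{"x":0,"y":0.06,"z":0,"yaw":0}]';python3 -m jog '[{"x":0,"y":0.05,"z":0,"yaw":0}]'
```

```text
time: 9.45
tool_pos: [0.5039, -0.1361, 0.0407]
tool_rot: [-92.0, 0.1, 91.1]
ft_force: [0.4, 0.2, -0.8]
width: 0.0008
time: 9.55
tool_pos: [0.504, -0.1361, 0.0402]
tool_rot: [-92.0, 0.2, 91.1]
ft_force: [0.9, 0.2, 0.8]
width: 0.0006
```

```bash
python3 -m jog '[{"x":0,"y":0.04,"z":0,"yaw":0}]';python3 -m jog '[{"x":0.1,"y":0.02,"z":0,"yaw":0}]'
```

```text
time: 9.65
tool_pos: [0.5041, -0.1361, 0.0399]
tool_rot: [-92.0, 0.2, 91.1]
ft_force: [-0.6, -1.0, 2.8]
width: 0.0005
time: 9.75
tool_pos: [0.5041, -0.1352, 0.0399]
tool_rot: [-92.0, 0.2, 91.1]
ft_force: [-1.9, -1.3, 6.1]
width: 0.0004
```

```bash
python3 -m jog '[{"x":0.4,"y":0,"z":0,"yaw":0.004},{"x":0.4,"y":0,"z":0,"yaw":0.004}]';python3 -m jog '[{"x":0.4,"y":0.01,"z":0,"yaw":0.004},{"x":0.4,"y":0.01,"z":0,"yaw":0.004}]'
```

```text
time: 9.95
tool_pos: [0.5036, -0.1273, 0.0404]
tool_rot: [-92.0, 0.2, 90.6]
ft_force: [-2.0, -1.0, 3.8]
width: 0.0006
time: 10.15
tool_pos: [0.5033, -0.1188, 0.0405]
tool_rot: [-91.9, 0.1, 90.1]
ft_force: [-1.8, -0.3, 4.2]
width: 0.0006
```

```bash
python3 -m jog '[{"x":0.4,"y":0.01,"z":0,"yaw":0.004},{"x":0.4,"y":0.01,"z":0,"yaw":0.004}]';python3 -m jog '[{"x":0.4,"y":0.01,"z":0,"yaw":0.004},{"x":0.4,"y":0.01,"z":0,"yaw":0.004}]'; python3 -m jog '[{"x":0.4,"y":0.01,"z":0,"yaw":0.004},{"x":0.25,"y":0.01,"z":0,"yaw":0},{"x":0.1,"y":0,"z":0,"yaw":0},{"x":0,"y":0,"z":0,"yaw":0}]'
python3 - <<'E'
from h import *
s=optics.capture("side"); cv2.imwrite("pics/s6.png",cv2.resize(s["image"][120:245,310:460],None,fx=5,fy=4.8,interpolation=cv2.INTER_CUBIC))
E
```

```text
time: 10.35
tool_pos: [0.5031, -0.1101, 0.0404]
tool_rot: [-91.9, 0.1, 89.6]
ft_force: [-2.3, -0.6, 6.1]
width: 0.0002
time: 10.55
tool_pos: [0.5028, -0.1013, 0.0403]
tool_rot: [-91.9, 0.1, 89.2]
ft_force: [-2.7, 0.7, 5.3]
width: 0.0005
time: 10.95
tool_pos: [0.5023, -0.0923, 0.0398]
tool_rot: [-91.8, 0.1, 89.0]
ft_force: [-2.9, -0.0, 3.3]
width: 0.0003
```

View pics/s6.png

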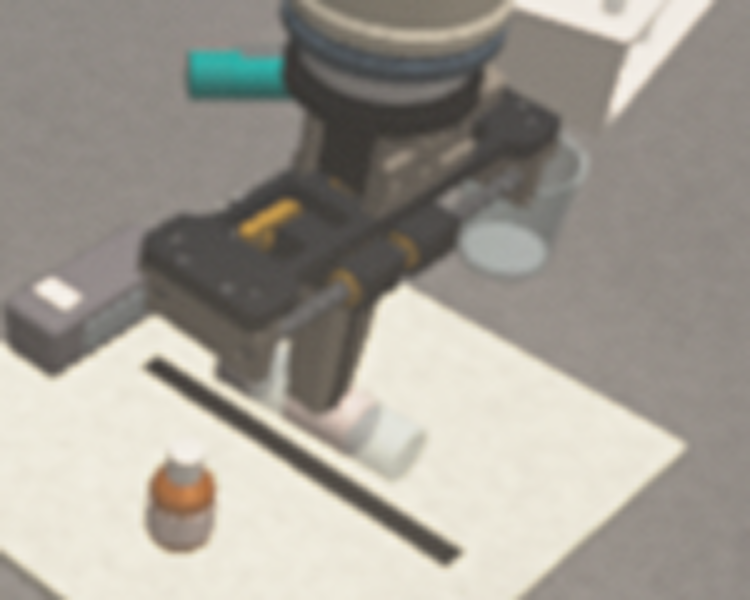

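The vial is nearly parallel and closer to the line. I'll lift and measure again.

```bash
python3 -m jog '[{"x":0,"y":-0.1,"z":0,"yaw":0},{"x":0,"y":-0.5,"z":0,"yaw":0},{"x":0,"y":-1,"z":0,"yaw":0},{"x":-2,"y":-1,"z":0,"yaw":0},{"x":-3,"y":0,"z":0,"yaw":0},{"x":-1,"y":0,"z":0,"yaw":0},{"x":0,"y":0,"z":0,"yaw":0},{"x":0,"y":0,"z":0,"yaw":0}]';  python3 - <<'E'
from h import *
s=optics.capture("side"); cv2.imwrite("pics/s7.png",cv2.resize(s["image"][120:245,310:460],None,fx=5,fy=4.8,interpolation=cv2.INTER_CUBIC))
vial_side(s);vial_side(optics.capture("side"))
s=optics.capture("top"); cv2.imwrite("pics/t7.png",cv2.resize(s["image"][195:275,345:425],None,fx=7,fy=7,interpolation=cv2.INTER_CUBIC))
E
```

```text
time: 11.8
tool_pos: [0.5021, -0.1543, 0.0702]
tool_rot: [-92.0, 0.1, 88.9]
ft_force: [0.4, 0.3, -0.3]
width: 0.0002
vial cen [ 0.5091 -0.1034] yaw 2.8 z 0.0266 len 0.099 n 571 rms 0.0021 | line y -0.0825 yaw 0.55 => to go 0.0209
vial cen [ 0.5093 -0.1036] yaw 3.03 z 0.0265 len 0.099 n 571 rms 0.0021 | line y -0.0825 yaw 0.54 => to go 0.0211
```

View pics/s7.png

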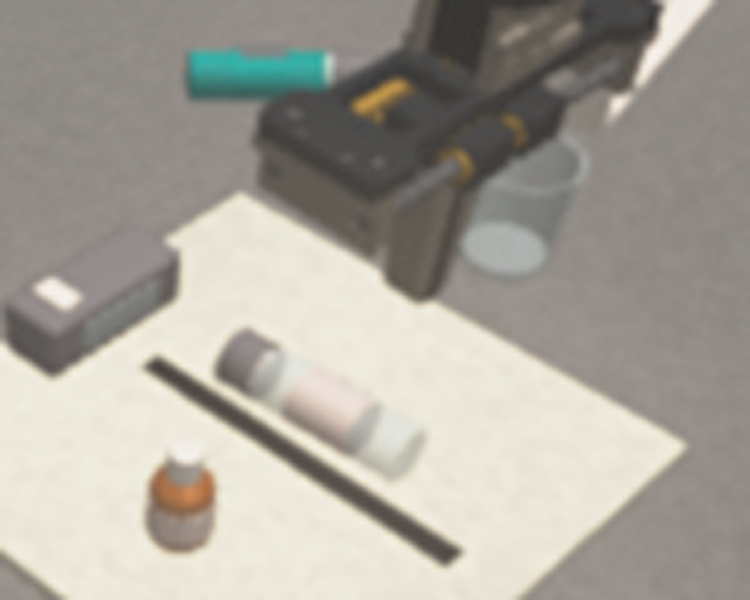

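View pics/t7.png

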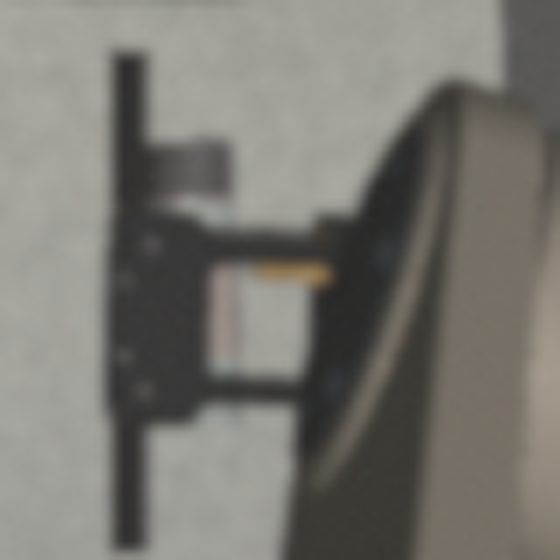

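The side view shows the vial at (320,400), about 21 mm from the line, still about 2.3° off the line's direction as it started. Rolling preserves that angle. I'll do one more stroke, with the tool square to the vial.

```bash
python3 -m jog '[{"x":2,"y":0,"z":-0.4,"yaw":-0.03},{"x":1.5,"y":0,"z":-0.4,"yaw":-0.03},{"x":0,"y":0.8,"z":0,"yaw":0},{"x":0,"y":0.8,"z":0,"yaw":0},{"x":0,"y":0.5,"z":0,"yaw":0},{"x":0,"y":0,"z":0,"yaw":0},{"x":0,"y":0,"z":0,"yaw":0},{"x":0,"y":0,"z":0,"yaw":0}]'
```

```text
time: 12.75
tool_pos: [0.51, -0.1161, 0.0458]
tool_rot: [-91.8, 0.2, 92.7]
ft_force: [0.0, -0.4, 0.2]
width: 0.0002
```

```bash
python3 -m jog '[{"x":0.2,"y":0.2,"z":0,"yaw":0},{"x":0,"y":0.2,"z":0,"yaw":0},{"x":0,"y":0.1,"z":0,"yaw":0},{"x":0,"y":0,"z":0,"yaw":0}]';python3 -m jog '[{"x":0,"y":0.06,"z":0,"yaw":0}]'
```

```text
time: 13.15
tool_pos: [0.5104, -0.1146, 0.0409]
tool_rot: [-91.9, 0.2, 92.6]
ft_force: [-0.5, 1.2, -0.0]
width: 0.0005
time: 13.25
tool_pos: [0.5105, -0.1146, 0.0404]
tool_rot: [-91.9, 0.2, 92.6]
ft_force: [-0.5, -1.6, 0.5]
width: 0.0005
```

```bash
python3 -m jog '[{"x":0,"y":0.05,"z":0,"yaw":0}]';python3 -m jog '[{"x":0,"y":0.03,"z":0,"yaw":0}]'
```

```text
time: 13.35
tool_pos: [0.5105, -0.1146, 0.0399]
tool_rot: [-91.9, 0.2, 92.6]
ft_force: [0.1, 0.2, 0.8]
width: 0.0005
time: 13.45
tool_pos: [0.5105, -0.1147, 0.0397]
tool_rot: [-91.9, 0.2, 92.6]
ft_force: [-0.1, 0.4, 3.1]
width: 0.0002
```

```bash
python3 -m jog '[{"x":0.1,"y":0.02,"z":0,"yaw":0},{"x":0.3,"y":0,"z":0,"yaw":0},{"x":0.4,"y":0,"z":0,"yaw":0}]';python3 -m jog '[{"x":0.4,"y":0.01,"z":0,"yaw":0},{"x":0.4,"y":0.01,"z":0,"yaw":0},{"x":0.4,"y":0.01,"z":0,"yaw":0}]'
```

```text
time: 13.75
tool_pos: [0.5102, -0.107, 0.0402]
tool_rot: [-91.9, 0.3, 92.6]
ft_force: [-2.1, 0.1, 6.3]
width: 0.0006
time: 14.05
tool_pos: [0.5096, -0.0943, 0.0404]
tool_rot: [-91.9, 0.3, 92.6]
ft_force: [-1.0, -0.3, 3.9]
width: 0.0002
```

```bash
python3 -m jog '[{"x":0.4,"y":0.01,"z":0,"yaw":0},{"x":0.4,"y":0.01,"z":0,"yaw":0}]';python3 -m jog '[{"x":0.4,"y":0.01,"z":0,"yaw":0},{"x":0.4,"y":0.01,"z":0,"yaw":0},{"x":0.2,"y":0.01,"z":0,"yaw":0},{"x":0.1,"y":0,"z":0,"yaw":0},{"x":0,"y":0,"z":0,"yaw":0}]'
python3 - <<'E'
from h import *
s=optics.capture("side"); cv2.imwrite("pics/s8.png",cv2.resize(s["image"][120:245,310:460],None,fx=5,fy=4.8,interpolation=cv2.INTER_CUBIC))
E
```

```text
time: 14.25
tool_pos: [0.5093, -0.0856, 0.0403]
tool_rot: [-91.9, 0.3, 92.6]
ft_force: [-1.0, -0.2, 6.5]
width: 0.0003
time: 14.75
tool_pos: [0.5088, -0.0728, 0.0402]
tool_rot: [-91.9, 0.3, 92.6]
ft_force: [-0.4, -0.1, 2.7]
width: 0.0004
```

View pics/s8.png

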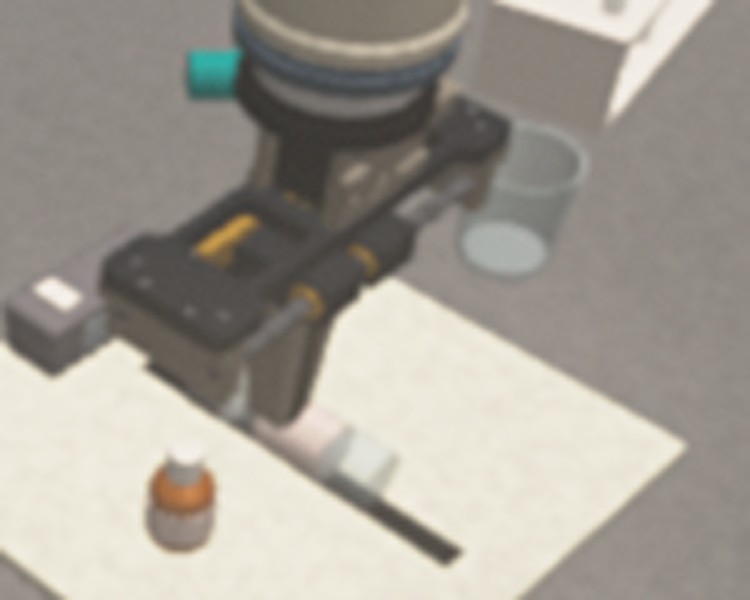

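The vial is now over the line. I'll lift and move well clear so both cameras can check it.

```bash
python3 -m jog '[{"x":0,"y":-0.1,"z":0,"yaw":0},{"x":0,"y":-0.5,"z":0,"yaw":0},{"x":0,"y":-1,"z":0,"yaw":0},{"x":0,"y":-3,"z":0,"yaw":0},{"x":-2,"y":-4,"z":0,"yaw":0},{"x":-4,"y":-2,"z":0,"yaw":0},{"x":-4,"y":0,"z":0,"yaw":0},{"x":-4,"y":0,"z":0,"yaw":0},{"x":-4,"y":0,"z":0,"yaw":0},{"x":-2,"y":0,"z":0,"yaw":0},{"x":0,"y":0,"z":0,"yaw":0}]';  python3 - <<'E'
from h import *
s=optics.capture("side"); cv2.imwrite("pics/s9.png",cv2.resize(s["image"][120:290,260:460],None,fx=4,fy=3.5,interpolation=cv2.INTER_CUBIC))
vial_side(s,yhi=-.03)
s=optics.capture("top"); cv2.imwrite("pics/t9.png",cv2.resize(s["image"][165:300,295:475],None,fx=4.4,fy=4.4,interpolation=cv2.INTER_CUBIC)); cv2.imwrite("pics/t9.raw.png",s["image"])
W=cloud(s); ok=(s["range_z"]>0)&(W[...,2]>.02)&(W[...,2]<.046)&(W[...,0]>.43)&(W[...,0]<.59)&(W[...,1]>-.13)&(W[...,1]<-.04)
k,l,st,ce=cv2.connectedComponentsWithStats(ok.astype(np.uint8)); q=l==1+st[1:,4].argmax(); P=W[q]
r=cv2.minAreaRect(P[:,:2].astype(np.float32)); f=cv2.fitLine(P[:,:2].astype(np.float32),2,0,.001,.001).ravel()
print(r,"fit",f[2:],np.degrees(np.arctan(f[1]/f[0])),len(P))
E
```

```text
time: 15.9
tool_pos: [0.5155, -0.2812, 0.1591]
tool_rot: [-92.2, 0.5, 92.7]
ft_force: [0.1, -0.1, -0.1]
width: 0.0003
vial cen [ 0.508  -0.0825] yaw 2.81 z 0.0265 len 0.098 n 588 rms 0.002 | line y -0.0834 yaw -0.17 => to go -0.0009
((0.5068479776382446, -0.08304575085639954), (0.09864957630634308, 0.029699502512812614), 0.9833382964134216) fit [ 0.5068225 -0.0824388] 2.711607 494
```

View pics/s9.png

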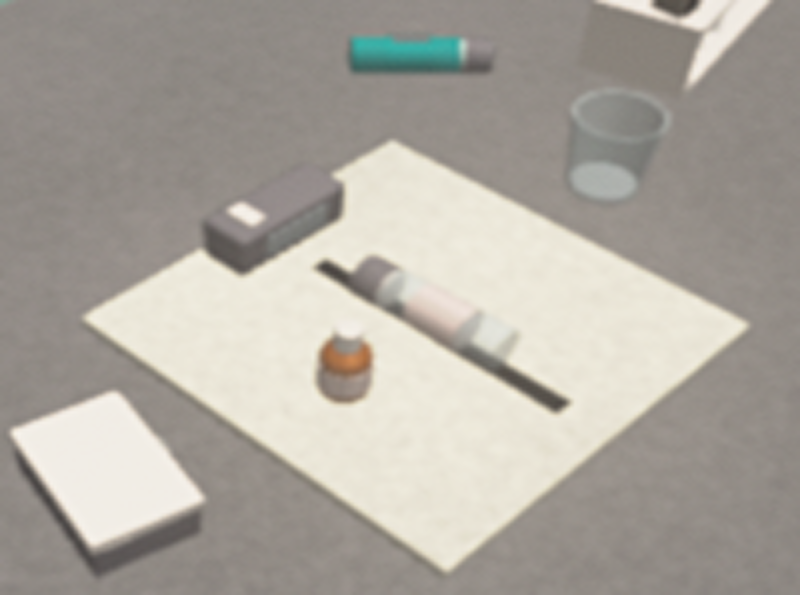

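View pics/t9.png

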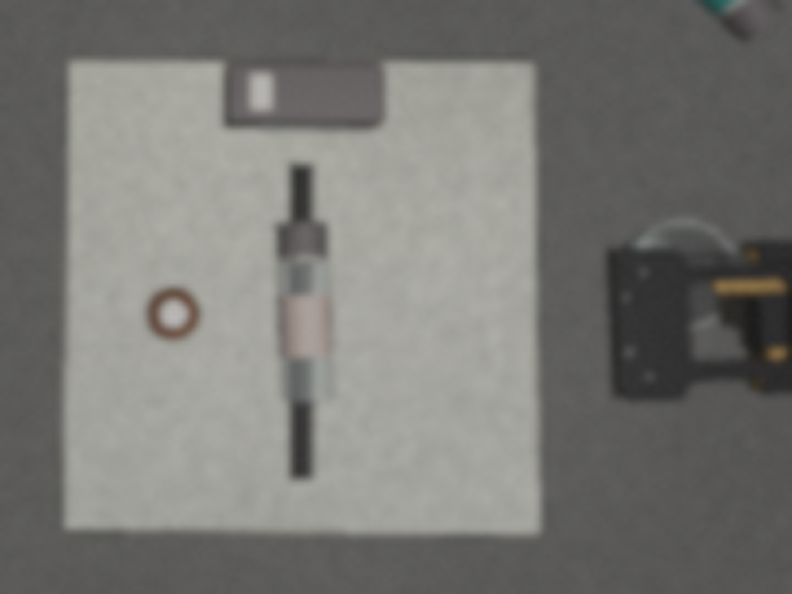

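Both views show the vial lying on the line: side crop (435,305), and top crop (303,312) against the line at (302,320). The bottle, slide box, beaker and decoy sit where they were. I'll do a last check for stillness and bystander movement, then hand in.

```bash
python3 -m jog '[{"x":0,"y":0,"z":0,"yaw":0},{"x":0,"y":0,"z":0,"yaw":0},{"x":0,"y":0,"z":0,"yaw":0}]'
python3 - <<'E'
from h import *
s=optics.capture("side"); vial_side(s,yhi=-.03)
a=cv2.imread("pics/side0.png").astype(int); d=np.abs(a-s["image"]).max(2)
for n,(r0,r1,c0,c1) in dict(beaker=(145,180,400,428),bottle=(210,236,338,355),slide=(232,280,262,312)).items(): print(n,"max/mean diff",d[r0:r1,c0:c1].max(),d[r0:r1,c0:c1].mean().round(2))
print(manip.read_state()["ft_force"].round(1)); print(order.job_done())
E
```

```text
time: 16.3
tool_pos: [0.5148, -0.2753, 0.1588]
tool_rot: [-92.1, 0.4, 93.0]
ft_force: [0.1, -0.3, 0.1]
width: 0.0006
vial cen [ 0.508  -0.0825] yaw 2.7 z 0.0266 len 0.099 n 588 rms 0.002 | line y -0.0834 yaw -0.17 => to go -0.0009
beaker max/mean diff 5 2.52
bottle max/mean diff 6 2.75
slide max/mean diff 5 2.21
[-1.  -0.7  0.6]
the job is handed in; nothing more can be done
None
```

The vial now rests on the black line. I rolled it about 67 mm in three light strokes with the shut fingertips, lifted the hand clear and handed the job in at about 16 s.

- **Rolling:** the vial moved about half as far as the tip in the strokes I measured, and its label turned over, so it rolled and was not dragged.
- **Pressing force:** it was about 3–7 N for most of the rolling. At the start of the first stroke it read 15 N, then 10 N, while the tip climbed onto the top of the vial.
- **Centring:** the vial's centre is within about 1 mm of the line in both cameras. It was at the same place 0.4 s later. It also sits about 7–8 mm towards the reader from the line's middle, because rolling does not move it lengthwise.
- **Angle:** the vial is still about 2.2° off the line's direction, much as it started. I tried to turn it during the second stroke by pushing off-centre and twisting the tool slightly, but it had no effect. I left it there rather than drag the glass.
- **Disagreement in the checks:** the last side view put the line at −0.17° and 0.9 mm away from the vial's centre. The vial was covering part of the line then, so I relied on the earlier clear view (0.53°).
- **Bystanders:** the bottle, slide box and beaker look unchanged from the first side picture. The hand ended about 90 mm above the beaker, touching nothing.

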